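Find the full tin by feel and slide it onto the bench scale

ROBOT

A 7-joint arm with a two-finger parallel gripper is mounted at the origin on the work surface. World frame = base frame: x ahead of the robot, y to its left, z up, the work surface at z = 0. Lengths are in m, angles in degrees, forces in N, time in s.
With the tool pointing down it reaches from about 0.4 to 0.85 m from the base axis. Payload 4.5 kg.
Tool frame: the origin (TCP) lies midway between the tips of the shut fingers; the grasp point (between the pads) lies 19 mm behind it; z points along the fingers, y is the direction in which the jaws open and shut (so a half turn about z gives the same grasp; the last joint's range is limited). The gripper opens to 88 mm and grips with 3 to 60 N. Pads are 18 mm wide; open, the fingers measure 123 mm over their backs; the gripper's body (75 mm by 187 mm) begins 45 mm behind the grasp point.
Start: joints at [-73.006, 39.483, -11.15, 89.685, 9.013, 51.709, -12.324], TCP at [0.162, 0.604, 0.216] pointing down, gripper open.
Joint ranges: [-172.22, 172.22], [-26.19, 119.32], [-84.43, 86.54], [7.71, 146.69], [-57.33, 237.33], [2.42, 119.75], [-152.13, 152.13]. Speed limits (degrees/s): [147.25, 147.25, 180, 180, 180, 180, 180].

INTERFACE

Orientations are given as [roll, pitch, yaw] about the fixed x, y, z axes, in that order (R = Rz(yaw) Ry(pitch) Rx(roll)).
In Python, from plant import arm gives the robot as it stands.
- The arm moves only by the tool servo_tool, never from a script. Its argument "series" is a list of rows, each a list of 3 entries, a list of its own where there are three numbers: the shift along the tool's x, y, z each as a share of 30 cm, from -1 to 1, then the turn, a rotation vector about the tool's x, y, z each as a share of pi rad, from -1 to 1, then the closure in counts, from 0 (fully open) to 255 (shut). A call has exactly 8 rows; each row is the pose to reach, as a shift and turn from the pose measured when the call began, along the tool's axes at that moment, turning the shorter way round; what a row does not reach only later rows make up. A row lasts 1/12 s, in which the tool goes at most 41.7 mm and 7.16 degrees, less where a joint would pass 70% of its speed; a pose out of reach is approached as far as the arm can. A call with a number of a shift or a turn outside -1 to 1 is refused whole. A call with a gripper value outside its range is refused whole. The fingers move at their own pace and stop on an object; "squeeze" is the grip in N (left out, the last holds). Time passes only in rows, so rows that repeat a pose let the fingers close, or fill a call up. It gives the time, the measured TCP pose, the force and the opening at its end, in the units of the state.
- arm.get_obs(): the state, without advancing time (a new reading comes with each control period).
- arm.camera(name): name is "scene" or "top" or "wrist"; returns the picture (400x640x3 uint8, red, green, blue); there is no depth.
- arm.get_calibration(name): a dict with "fov_y" (degrees; the focal length in pixels is half the picture's height over the tangent of half this angle, whatever the lens; pixels are square), "cx", "cy" (the principal point, pixels), "world_from_camera" (4x4, takes a point from camera to world coordinates). Camera axes: x right, y down, z forward; pixel columns grow to the right and rows downward; lengths in m; the calibration is good to about 2 mm. A picture is of the moment at which its call begins: read the wrist's pose just before it. get_calibration takes no time and is no camera call; for the wrist camera it gives the pose at the moment of the call.
- arm.hand_in(): hands the job in, once; it reports no verdict.
Trained networks look in the newest picture that a camera, given by its name, has taken for a name from the list of things; names that differ only in an ending like _2 or _b are one class to them, and where a whole thing is asked for, a point or a joint stands for the part that bears it (a point fixed in the world has none). Each returns a list of dicts, best first, with "confidence" (0 to 1); they miss things now and then, are a little off and sometimes report something else, mostly with a low value. They report only what shows in the picture. A call takes as long as a camera call. They do not tell look-alikes from the thing itself.
- arm.spot_in(camera, thing): "extent" ([left, top, right, bottom] in pixels, round what is visible of it).
- arm.pinpoint(camera, thing): "centre" ([column, row] in pixels: a listed point, or the origin of a listed thing).
The state is a dict: "clock": time; "joint_positions": joint angles; "qd": joint speeds; "tau": joint torques, N m; "eef_pos": TCP position; "tool_rot": TCP orientation; "force": force on the tool from outside, world axes, zero at the start; "wrist_torque": the same for the moment, N m; "gripper_width": finger opening in m.
Only numpy, scipy, OpenCV 4.12 (cv2) and the standard library are available. Lean on these libraries where they do the work, as an engineer would, in place of code of your own. Each camera call takes 0.05 s, during which the arm holds its last target.

TASK

One of the three identical closed tins on the board is full and clearly heavier than the other two. Before anything goes on the scale, push each tin sideways along the board by at least 1 cm to feel which one is full; then slide the full tin, without lifting it, round the other things until it sits wholly and upright on the square scale pan. Leave the two lighter tins off the scale and within 5 cm of where they stood, and do not shift the piston, can, gear or socket.

Things in the scene. Friction and masses are not known exactly. Their poses are not given: they have to be found in the camera images.
- board: plywood board fixed on the bench, 400 x 800 mm, 30 mm thick (top face 30 mm above the bench), turned a little about the vertical. The origin lies on the bench under the centre of the scale pan; the board reaches from -130 to +270 mm along its x axis (away from the robot) and +/-400 mm along its y axis. In its far right corner (x 213 to 263 mm, y -385 to -285 mm) is a fixed read-out box 30 mm high.
- pan_top (a point): centre of the top face of the square steel scale pan, 130 x 130 mm, sides along the board's, flush with the board when empty; it sinks under load without tilting, 1 mm per newton (full tin 6 to 9 mm, a lighter tin under 3 mm), in an opening 132 mm square, so that a tin wholly on it lies a little below the board.
- pan (a joint): how far the scale pan has sunk, in m: 0 empty, 0.012 at its stop
- tin_a_center (a point): one of three outwardly identical closed round metal tins with flat lids, 96 mm in diameter, 46 mm high, standing on the board; the point is its centre, half-way up (23 mm above its underside). Too wide to grip. Weighs 0.73 to 0.90 kg if it is the full one, else 0.17 to 0.32 kg; any of the three may be the full one. Its load sits in it with 2 mm of play.
- tin_b_center (a point): one of three outwardly identical closed round metal tins with flat lids, 96 mm in diameter, 46 mm high, standing on the board; the point is its centre, half-way up (23 mm above its underside). Too wide to grip. Weighs 0.73 to 0.90 kg if it is the full one, else 0.17 to 0.32 kg; any of the three may be the full one. Its load sits in it with 2 mm of play.
- tin_c_center (a point): one of three outwardly identical closed round metal tins with flat lids, 96 mm in diameter, 46 mm high, standing on the board; the point is its centre, half-way up (23 mm above its underside). Too wide to grip. Weighs 0.73 to 0.90 kg if it is the full one, else 0.17 to 0.32 kg; any of the three may be the full one. Its load sits in it with 2 mm of play.
- piston_center (a point): bystander: engine piston standing on the board, 76 mm in diameter, 58 mm high; its centre
- paste_can_center (a point): bystander: closed grey can standing on the board, 60 mm in diameter, 55 mm high; its centre
- gear_center (a point): bystander: gear wheel lying on the board, 70 mm in diameter, 18 mm thick with a hub 26 mm high; the point is on its axis, 9 mm above the board
- socket_center (a point): bystander: wrench socket standing on the board, 30 mm in diameter, 40 mm high; its centre
- tin_a: the body of tin a, whose centre is point tin_a_center; the origin is the centre of its underside
- tin_b: the body of tin b, whose centre is point tin_b_center; the origin is the centre of its underside
- tin_c: the body of tin c, whose centre is point tin_c_center; the origin is the centre of its underside
Mind the look-alikes: they are no part of the job. What is shaped like the tin_c but pink is not meant. Leave any purple look-alike of the tin_a alone.

How it is judged (in metres and radians):
On the way, in this order (a step that is already met when the one before it is completed fails the run):
1. each of the three tins has been pushed at least 8 mm from where it stood, with nothing on the scale yet (distance of each of tin_a_center, tin_b_center, tin_c_center from where it was at the start of the episode above 0.008 m and value of joint pan below 0.0015 m).
2. the full tin is wholly on the scale pan and has sunk it (value of joint pan above 0.0045 m and horizontal distance between any of tin_a_center, tin_b_center, tin_c_center and pan_top below 0.026 m), for 0.2 s.
At the end, for the whole second after the job is handed in: The full tin stands upright (within 0.1 rad) and at rest on the scale pan, its centre within 26 mm of the pan's, the pan sunk by more than 4.5 mm; the two other tins are each within 50 mm of where they started (((horizontal distance between tin_a_center and pan_top below 0.026 m and angle between tin_a_center's own z axis and vertical below 0.1 rad and value of joint pan above 0.0045 m and linear speed of tin_a below 0.02 m/s and distance of each of tin_b_center, tin_c_center from where it was at the start of the episode below 0.05 m) or (horizontal distance between tin_b_center and pan_top below 0.026 m and angle between tin_b_center's own z axis and vertical below 0.1 rad and value of joint pan above 0.0045 m and linear speed of tin_b below 0.02 m/s and distance of each of tin_a_center, tin_c_center from where it was at the start of the episode below 0.05 m) or (horizontal distance between tin_c_center and pan_top below 0.026 m and angle between tin_c_center's own z axis and vertical below 0.1 rad and value of joint pan above 0.0045 m and linear speed of tin_c below 0.02 m/s and distance of each of tin_a_center, tin_b_center from where it was at the start of the episode below 0.05 m))); the robot touches nothing.
It fails at once if two tins are both more than 50 mm from where they started (distance of each of tin_a_center, tin_b_center from where it was at the start of the episode above 0.05 m or distance of each of tin_a_center, tin_c_center from where it was at the start of the episode above 0.05 m or distance of each of tin_b_center, tin_c_center from where it was at the start of the episode above 0.05 m).
It fails at once if a lighter tin rests on the scale pan ((horizontal distance between tin_a_center and pan_top below 0.02 m and linear speed of tin_a below 0.01 m/s and value of joint pan below 0.0035 m) or (horizontal distance between tin_b_center and pan_top below 0.02 m and linear speed of tin_b below 0.01 m/s and value of joint pan below 0.0035 m) or (horizontal distance between tin_c_center and pan_top below 0.02 m and linear speed of tin_c below 0.01 m/s and value of joint pan below 0.0035 m)).
It fails at once if a tin is lifted off the board by more than 25 mm or tipped by more than 0.5 rad (height (world z) of any of tin_a_center, tin_b_center, tin_c_center above 0.078 m or angle between any of tin_a_center, tin_b_center, tin_c_center's own z axis and vertical above 0.5 rad).
It fails at once if the piston, can, gear or socket is shifted by more than 15 mm or tipped over (distance of any of piston_center, paste_can_center, gear_center, socket_center from where it was at the start of the episode above 0.015 m or angle between any of piston_center, paste_can_center, gear_center, socket_center's own z axis and vertical above 0.5 rad).
It also fails if it takes over 72 s, if anything falls off the work surface, if the arm or the gripper's body presses on something with over 40 N, if the wrist force passes 120 N, or if a joint passes its speed limit or range.

## Working session

There is one attempt and no reset: what is moved stays moved. The work goes in short steps, Python scripts to look and compute and a tool call to move; the robot and the scene stay as the last step left them, time stands still between calls to the robot, and variables do not carry over. Pictures are saved under pics/ and viewed, and the job is handed in when it is done.

Besides the shell and the picture viewer there is one more tool, called as a command line: name --argument value ..., lists and objects as JSON in quotes. servo_tool: Moves the arm, as the interface text tells. Shift numbers are shares of 30 cm and turn numbers shares of pi rad, none past 1 either way. Its arguments: {"type":"object","properties":{"series":{"type":"array","items":{"type":"array"}},"squeeze":{"type":"number"}},"required":["series"]}

```bash
ls; mkdir -p pics
python3 - <<'E'
from plant import arm
import cv2
o=arm.get_obs(); print(o)
for n in ("scene","top","wrist"):
    im=arm.camera(n); cv2.imwrite(f"pics/{n}0.png",im[:,:,::-1]); c=arm.get_calibration(n);print(n,c)
E
```

```text
pics
{'clock': 0.0, 'joint_positions': array([-73.00595679,  39.53356318, -11.1457787 ,  89.74323728,
         9.01277886,  51.70871535, -12.32395174]), 'qd': array([ 0.10694463,  0.09054404, -0.01097316, -0.0203025 ,  0.0905514 ,
       -0.01306943, -0.07291135]), 'tau': array([ 2.22352724e-04, -5.27577817e+01, -1.26685783e+00, -1.53432530e+01,
       -5.26022469e-02,  6.52948205e-03,  1.73230951e-04]), 'eef_pos': array([0.1622374 , 0.60289501, 0.21491395]), 'tool_rot': array([-1.79896653e+02,  6.83805839e-03,  1.64948389e+02]), 'force': array([ 0.51898743,  0.04954753, -0.49359845]), 'wrist_torque': array([0.0113116 , 0.02442392, 0.0032672 ]), 'gripper_width': 0.08826305563368755}
scene {'fov_y': 48.658832810585785, 'cx': 312.25660748873185, 'cy': 196.64209003708893, 'world_from_camera': array([[ 2.51848504e-01,  8.32435037e-01, -4.93583064e-01,
         1.08934140e+00],
       [ 9.67766082e-01, -2.17193162e-01,  1.27498787e-01,
        -7.63255232e-02],
       [-1.06840880e-03, -5.09783327e-01, -8.60302167e-01,
         1.02312870e+00],
       [ 0.00000000e+00,  0.00000000e+00,  0.00000000e+00,
         1.00000000e+00]])}
top {'fov_y': 52.46418063874834, 'cx': 323.0382172977987, 'cy': 198.48759880795242, 'world_from_camera': array([[ 0.00579052, -0.98746409,  0.15773758,  0.36239449],
       [-0.99987386, -0.00338448,  0.01551777,  0.0756396 ],
       [-0.01478938, -0.15780754, -0.98735913,  1.25409647],
       [ 0.        ,  0.        ,  0.        ,  1.        ]])}
wrist {'fov_y': 66.22622436335593, 'cx': 318.5041746126134, 'cy': 195.7552162876701, 'world_from_camera': array([[ 0.25937255,  0.92130394,  0.289698  ,  0.08589758],
       [ 0.96577613, -0.24695246, -0.0793155 ,  0.62449111],
       [-0.00153205,  0.30035568, -0.95382604,  0.3843631 ],
       [ 0.        ,  0.        ,  0.        ,  1.        ]])}
```

View pics/scene0.png

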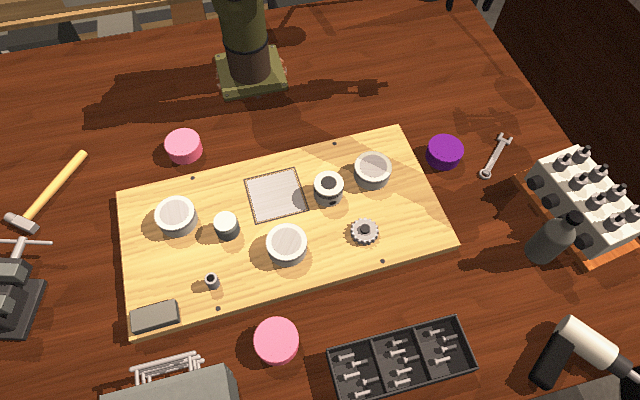

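View pics/top0.png

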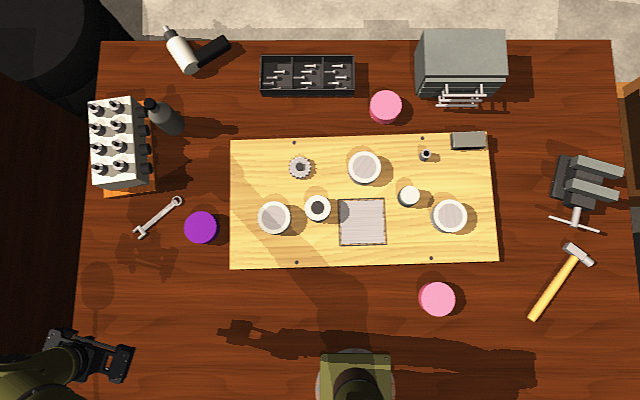

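View pics/wrist0.png

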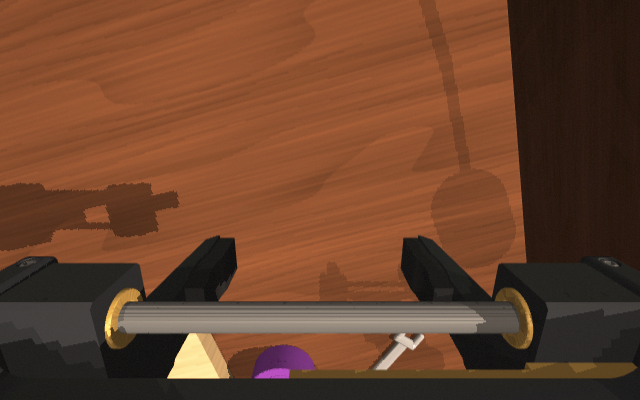

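```bash
cat > h.py <<'E'
from plant import arm
import numpy as np, cv2
from scipy.spatial.transform import Rotation as R
def ray(cam,px,z):
    c=arm.get_calibration(cam); f=200/np.tan(np.radians(c['fov_y']/2)); T=c['world_from_camera']
    d=T[:3,:3]@np.array([(px[0]-c['cx'])/f,(px[1]-c['cy'])/f,1]); o=T[:3,3]
    return o+d*(z-o[2])/d[2]
def proj(cam,p):
    c=arm.get_calibration(cam); f=200/np.tan(np.radians(c['fov_y']/2)); T=c['world_from_camera']
    q=T[:3,:3].T@(np.array(p)-T[:3,3]); return np.array([c['cx']+f*q[0]/q[2],c['cy']+f*q[1]/q[2]])
E
python3 - <<'E'
from h import *
Z=dict(pan_top=.03,tin_a_center=.053,piston_center=.059,paste_can_center=.0575,gear_center=.039,socket_center=.05)
for n,z in Z.items():
    for cam in("top","scene"):
        for d in arm.pinpoint(cam,n):
            print(n,cam,np.round(d['confidence'],2),np.round(d['centre'],1),ray(cam,d['centre'],z)[:2].round(4))
print(arm.get_obs()['clock'])
E
```

```text
pan_top top 0.68 [362.9 218.3] [ 0.4976 -0.0261]
pan_top scene 0.86 [279.7 194. ] [ 0.4902 -0.0096]
pan_top scene 0.58 [286.5 247. ] [ 0.6422 -0.0261]
tin_a_center top 0.75 [275.1 218.4] [0.4937 0.237 ]
tin_a_center top 0.62 [203.8 225.8] [0.4707 0.4492]
tin_a_center scene 0.72 [443.3 152.2] [0.4869 0.4463]
tin_a_center scene 0.67 [370.3 171.8] [0.4977 0.2347]
piston_center top 0.81 [317.2 210.5] [0.5171 0.1115]
piston_center scene 0.73 [328.6 188.9] [0.5245 0.1128]
paste_can_center top 0.74 [404.8 192.5] [ 0.5725 -0.1494]
paste_can_center scene 0.63 [227.3 223.9] [ 0.5579 -0.154 ]
gear_center top 0.87 [297.6 169.4] [0.6467 0.1734]
gear_center scene 0.87 [366.3 231.5] [0.6553 0.1735]
gear_center scene 0.21 [275.  194.7] [ 0.4947 -0.0225]
socket_center top 0.72 [362.3 219.3] [ 0.4924 -0.0227]
0.75
```

Run:
```python
from h import *
im=cv2.imread('pics/top0.png')[115:285,215:515]; cv2.imwrite('pics/topz.png',cv2.resize(im,None,fx=2.6,fy=2.6,interpolation=cv2.INTER_CUBIC))
im=cv2.imread('pics/scene0.png')[120:350,105:470]; cv2.imwrite('pics/scz.png',cv2.resize(im,None,fx=2.15,fy=2.15,interpolation=cv2.INTER_CUBIC))
for n in("top","scene"):
  im=cv2.imread(f'pics/{n}0.png'); hsv=cv2.cvtColor(im,cv2.COLOR_BGR2HSV)
  # board mask: yellow bright
  m=cv2.inRange(hsv,(12,40,140),(35,200,255))
  k=max(cv2.findContours(cv2.morphologyEx(m,cv2.MORPH_OPEN,np.ones((3,3))),cv2.RETR_EXTERNAL,cv2.CHAIN_APPROX_NONE)[0],key=cv2.contourArea)
  q=cv2.approxPolyDP(cv2.convexHull(k),8,True)[:,0]
  print(n,[(tuple(p),ray(n,p,.03)[:2].round(4)) for p in q])
```

```text
top [((np.int32(488), np.int32(150)), array([ 0.7117, -0.4148])), ((np.int32(498), np.int32(260)), array([ 0.3751, -0.4248])), ((np.int32(229), np.int32(269)), array([0.3441, 0.3741])), ((np.int32(230), np.int32(140)), array([0.7428, 0.3879])), ((np.int32(449), np.int32(133)), array([ 0.7662, -0.297 ]))]
scene [((np.int32(400), np.int32(126)), array([0.3544, 0.3751])), ((np.int32(460), np.int32(245)), array([0.7442, 0.3864])), ((np.int32(128), np.int32(340)), array([ 0.7709, -0.4116])), ((np.int32(116), np.int32(191)), array([ 0.3725, -0.4244]))]
```

View pics/topz.png

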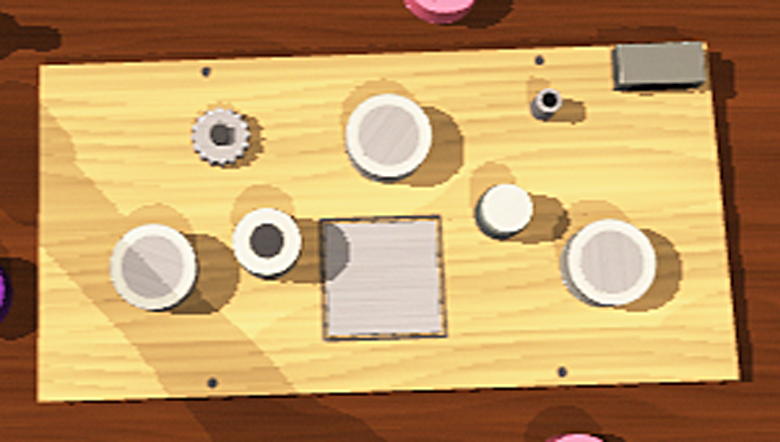

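View pics/scz.png

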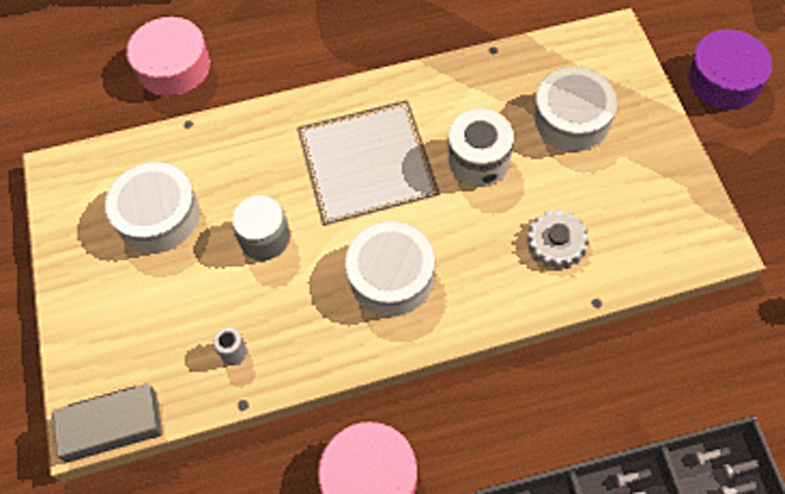

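Run:
```python
from h import *
T=dict(L=((154,267),.076),M=((388,137),.076),Rt=((610,263),.076),piston=((267,243),.088),can=((505,210),.085),gear=((221,136),.05),sock=((547,102),.07),p1=((321,219),.03),p2=((440,216),.03),p3=((446,337),.03),p4=((325,340),.03),c1=((38,65),.03),c4=((37,402),.03),c3=((738,380),.03))
S=dict(L=((576,98),.076),M=((391,262),.076),Rt=((151,201),.076),piston=((481,136),.088),can=((260,219),.085),gear=((558,238),.05),sock=((228,339),.07),p4=((407,102),.03),p3=((300,128),.03),p2=((324,223),.03),p1=((438,192),.03),c1=((764,268),.03),c4=((632,10),.03),c3=((24,155),.03))
A={};
for n in T:
    a=ray('top',np.array(T[n][0])/2.6+[215,115],T[n][1]); b=ray('scene',np.array(S[n][0])/2.15+[105,120],S[n][1])
    print(n,a[:2].round(4),b[:2].round(4)); A[n]=(a+b)[:2]/2
print('pan',sum(A[f'p{i}'] for i in range(1,5))/4)
for a,b in((1,4),(2,3)): d=A[f'p{a}']-A[f'p{b}']; print(np.degrees(np.arctan2(d[1],d[0])),np.linalg.norm(d))
d=A['c1']-A['c4'];print(np.degrees(np.arctan2(d[1],d[0])),np.linalg.norm(d)); d=A['c4']-A['c3'];print(np.degrees(np.arctan2(-d[0],d[1])),np.linalg.norm(d))
```

```text
L [0.4933 0.2365] [0.495 0.24 ]
M [ 0.6437 -0.0277] [ 0.6503 -0.0247]
Rt [ 0.4999 -0.274 ] [ 0.5079 -0.2708]
piston [0.5194 0.1093] [0.5256 0.1119]
can [ 0.558  -0.1569] [ 0.5668 -0.1541]
gear [0.6507 0.1653] [0.657  0.1672]
sock [ 0.6869 -0.2116] [ 0.6908 -0.21  ]
p1 [0.5558 0.0478] [0.5538 0.0526]
p2 [ 0.5599 -0.0917] [ 0.5603 -0.087 ]
p3 [ 0.4188 -0.096 ] [ 0.4225 -0.0908]
p4 [0.4146 0.0432] [0.418  0.0469]
c1 [0.7428 0.3891] [0.7436 0.3876]
c4 [0.3423 0.3733] [0.3489 0.3739]
c3 [ 0.3718 -0.427 ] [ 0.376  -0.4241]
pan [ 0.48796348 -0.02187319]
2.1209838838658617 0.13857886318996612
1.6892595522765153 0.1395183839726294
2.1224964163798816 0.39786517010604955
2.029309082076371 0.7997248567754983
```

```bash
cat >> h.py <<'E'
def go(*wps):
    o=arm.get_obs(); p=o['eef_pos']; R0=R.from_euler('xyz',o['tool_rot'],degrees=True)
    print('t',round(o['clock'],2),'p',p.round(4),'rpy',o['tool_rot'].round(1),'F',o['force'].round(2),'w',round(o['gripper_width'],4),'q',o['joint_positions'].round(0))
    for w in wps:
        s=R0.inv().apply(np.array(w[:3])-p)/.3
        t=(R0.inv()*R.from_euler('xyz',[180,0,w[3]],degrees=True)).as_rotvec()/np.pi
        print(w,s.round(3).tolist(),t.round(3).tolist())
E
python3 -c "
from h import *
go((.36,.42,.2,182),(.56,.238,.2,182))"
```

```text
t 0.75 p [0.1623 0.6036 0.2158] rpy [180.    0.  164.9] F [ 0.14  0.06 -0.27] w 0.0883 q [-73.  39. -11.  90.   9.  52. -12.]
(0.36, 0.42, 0.2, 182) [-0.795, -0.42, 0.053] [0.0, 0.0, -0.095]
(0.56, 0.238, 0.2, 182) [-1.597, -0.832, 0.053] [0.0, 0.0, -0.095]
```

servo_tool --series '[[[-0.12,-0.06,0.0],[0,0,-0.03],110],[[-0.24,-0.13,0.01],[0,0,-0.06],110],[[-0.36,-0.19,0.02],[0,0,-0.095],110],[[-0.48,-0.25,0.03],[0,0,-0.095],110],[[-0.6,-0.31,0.04],[0,0,-0.095],110],[[-0.72,-0.37,0.053],[0,0,-0.095],110],[[-0.84,-0.43,0.053],[0,0,-0.095],110],[[-0.96,-0.5,0.053],[0,0,-0.095],110]]'

```text
clock: 1.42
eef_pos: [0.4028, 0.3829, 0.1998]
tool_rot: [180.0, 0.0, -177.9]
force: [0.8, -0.4, -1.1]
gripper_width: 0.0497
```

```bash
python3 -c "
from h import *
go((.575,.238,.2,182),(.575,.238,.12,182))"
```

```text
t 1.42 p [0.4028 0.3829 0.1998] rpy [ 180.     0.  -177.9] F [ 0.81 -0.45 -1.1 ] w 0.0497 q [-37.  36. -18. 103.  15.  44.  29.]
(0.575, 0.238, 0.2, 182) [-0.556, -0.503, -0.001] [0.0, 0.0, 0.0]
(0.575, 0.238, 0.12, 182) [-0.556, -0.504, 0.266] [0.0, 0.0, 0.0]
```

servo_tool --series '[[[-0.14,-0.1,0.0],[0,0,0],110],[[-0.23,-0.21,0.0],[0,0,0],110],[[-0.33,-0.31,0.0],[0,0,0],110],[[-0.43,-0.41,0.05],[0,0,0],110],[[-0.556,-0.504,0.15],[0,0,0],110],[[-0.556,-0.504,0.27],[0,0,0],110],[[-0.556,-0.504,0.39],[0,0,0],110],[[-0.556,-0.504,0.49],[0,0,0],110]]'

```text
clock: 2.08
eef_pos: [0.5775, 0.2351, 0.0512]
tool_rot: [-180.0, 0.2, -178.2]
force: [0.3, 0.1, -0.1]
gripper_width: 0.0502
```

```bash
python3 -c "
from h import *
go((.575,.238,.042,182),(.545,.237,.042,182),(.528,.2365,.042,182))
for n in('wrist','scene'): cv2.imwrite(f'pics/{n}1.png',arm.camera(n)[:,:,::-1])"
```

```text
t 2.08 p [0.5775 0.2351 0.0512] rpy [-180.     0.2 -178.2] F [ 0.34  0.12 -0.09] w 0.0502 q [-18.  52. -15.  97.  22.  34.  46.]
(0.575, 0.238, 0.042, 182) [0.008, 0.01, 0.031] [-0.0, 0.001, -0.001]
(0.545, 0.237, 0.042, 182) [0.108, 0.01, 0.03] [-0.0, 0.001, -0.001]
(0.528, 0.2365, 0.042, 182) [0.165, 0.01, 0.03] [-0.0, 0.001, -0.001]
```

View pics/wrist1.png

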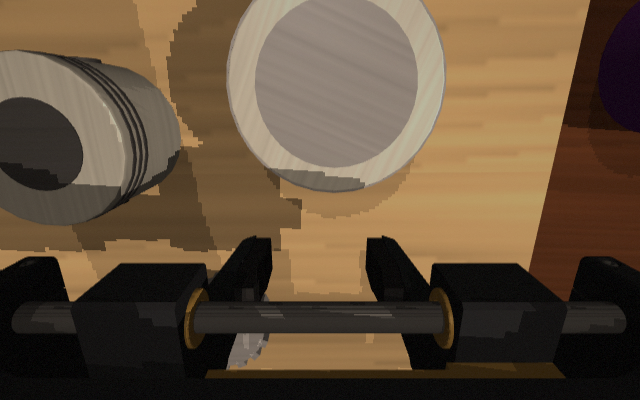

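View pics/scene1.png

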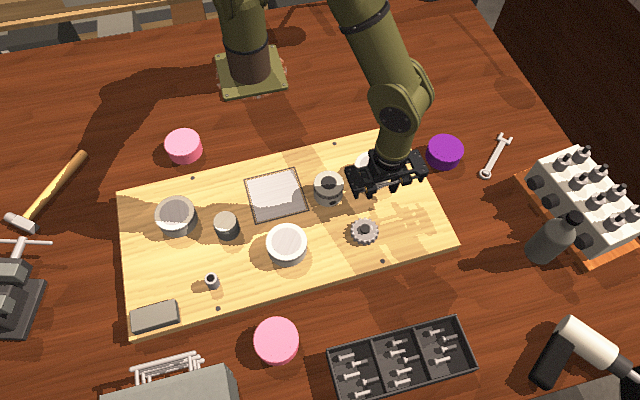

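```bash
python3 -c "
from h import *
print(ray('wrist',(336,80),.076)); print(ray('wrist',(336,190),.076),ray('wrist',(228,80),.076),ray('wrist',(445,80),.076))
go((.575,.239,.042,182),(.545,.239,.042,182),(.528,.239,.042,182))"
```

```text
[0.48406467 0.24040366 0.076     ]
[0.53324867 0.24297279 0.076     ] [0.48570961 0.19383215 0.076     ] [0.48241007 0.28724881 0.076     ]
t 2.18 p [0.571  0.2348 0.0469] rpy [-179.7   -0.6 -178. ] F [-1.16 -0.67  0.3 ] w 0.0499 q [-18.  53. -15.  97.  22.  34.  46.]
(0.575, 0.239, 0.042, 182) [-0.014, 0.014, 0.016] [-0.002, -0.003, 0.0]
(0.545, 0.239, 0.042, 182) [0.086, 0.017, 0.017] [-0.002, -0.003, 0.0]
(0.528, 0.239, 0.042, 182) [0.142, 0.019, 0.018] [-0.002, -0.003, 0.0]
```

servo_tool --series '[[[0.02,0.02,0.015],[0,0,0],110],[[0.04,0.02,0.017],[0,0,0],110],[[0.06,0.02,0.017],[0,0,0],110],[[0.08,0.02,0.017],[0,0,0],110],[[0.1,0.02,0.017],[0,0,0],110],[[0.1,0.02,0.017],[0,0,0],110],[[0.1,0.02,0.017],[0,0,0],110],[[0.1,0.02,0.017],[0,0,0],110]]'

```text
clock: 2.85
eef_pos: [0.5411, 0.2396, 0.0426]
tool_rot: [-179.7, -0.6, -178.0]
force: [0.2, -0.2, 0.1]
gripper_width: 0.0504
```

servo_tool --series '[[[0.01,0,0],[0,0,0],110],[[0.02,0,0],[0,0,0],110],[[0.03,0,0],[0,0,0],110],[[0.04,0,0],[0,0,0],110],[[0.05,0,0],[0,0,0],110],[[0.06,0,0],[0,0,0],110],[[0.07,0,0],[0,0,0],110],[[0.08,0,0],[0,0,0],110]]'

```text
clock: 3.52
eef_pos: [0.5167, 0.2387, 0.0428]
tool_rot: [-179.7, -0.6, -178.0]
force: [1.4, 1.0, -0.2]
gripper_width: 0.0501
```

```bash
python3 -c "
from h import *
go()
cv2.imwrite('pics/wrist2.png',arm.camera('wrist')[:,:,::-1]); print([ (d['confidence'],d['centre'],ray('wrist',d['centre'],.053)) for d in arm.pinpoint('wrist','tin_a_center')])
go()"
```

```text
t 3.52 p [0.5167 0.2387 0.0428] rpy [-179.7   -0.6 -178. ] F [ 1.44  0.96 -0.21] w 0.0501 q [-22.  50. -13. 106.  22.  27.  41.]
[(0.93, [323.0, 156.4], array([0.46564193, 0.24036254, 0.053     ]))]
t 3.62 p [0.5161 0.2387 0.0428] rpy [-179.7   -0.6 -178. ] F [ 0.56 -0.95 -0.07] w 0.0499 q [-22.  50. -13. 106.  22.  27.  41.]
```

View pics/wrist2.png

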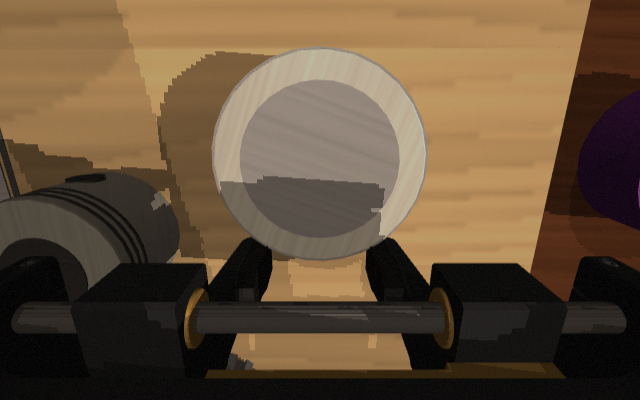

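```bash
python3 -c "
from h import *
go((.55,.239,.05,182),(.58,.2,.12,182),(.725,-.026,.12,182),(.725,-.026,.05,182))"
```

```text
t 3.62 p [0.5161 0.2387 0.0428] rpy [-179.7   -0.6 -178. ] F [ 0.56 -0.95 -0.07] w 0.0499 q [-22.  50. -13. 106.  22.  27.  41.]
(0.55, 0.239, 0.05, 182) [-0.113, -0.003, -0.025] [-0.002, -0.004, 0.0]
(0.58, 0.2, 0.12, 182) [-0.206, -0.138, -0.259] [-0.002, -0.004, 0.0]
(0.725, -0.026, 0.12, 182) [-0.662, -0.908, -0.26] [-0.002, -0.004, 0.0]
(0.725, -0.026, 0.05, 182) [-0.664, -0.907, -0.027] [-0.002, -0.004, 0.0]
```

servo_tool --series '[[[-0.1,0,-0.05],[0,0,0],110],[[-0.16,-0.03,-0.16],[0,0,0],110],[[-0.22,-0.1,-0.26],[-0.002,-0.004,0],110],[[-0.28,-0.2,-0.3],[-0.002,-0.004,0],110],[[-0.35,-0.32,-0.3],[-0.002,-0.004,0],110],[[-0.42,-0.44,-0.3],[-0.002,-0.004,0],110],[[-0.49,-0.56,-0.3],[-0.002,-0.004,0],110],[[-0.56,-0.68,-0.3],[-0.002,-0.004,0],110]]'

```text
clock: 4.28
eef_pos: [0.6924, 0.0395, 0.132]
tool_rot: [179.9, 0.0, -177.9]
force: [0.1, 1.0, -0.8]
gripper_width: 0.0502
```

```bash
python3 -c "
from h import *
go((.728,-.026,.12,182),(.728,-.026,.043,182))"
```

```text
t 4.28 p [0.6924 0.0395 0.132 ] rpy [ 179.9    0.  -177.9] F [ 0.13  1.02 -0.79] w 0.0502 q [  3.  51. -21.  80.  20.  52.  69.]
(0.728, -0.026, 0.12, 182) [-0.111, -0.222, 0.04] [0.0, 0.0, 0.0]
(0.728, -0.026, 0.043, 182) [-0.111, -0.223, 0.297] [0.0, 0.0, 0.0]
```

servo_tool --series '[[[-0.06,-0.11,0.0],[0,0,0],110],[[-0.111,-0.22,0.02],[0,0,0],110],[[-0.111,-0.222,0.06],[0,0,0],110],[[-0.111,-0.222,0.13],[0,0,0],110],[[-0.111,-0.222,0.21],[0,0,0],110],[[-0.111,-0.222,0.27],[0,0,0],110],[[-0.111,-0.222,0.297],[0,0,0],110],[[-0.111,-0.222,0.297],[0,0,0],110]]'

```text
clock: 4.95
eef_pos: [0.7257, -0.0256, 0.0401]
tool_rot: [179.9, -0.3, -177.9]
force: [0.2, 0.1, 1.2]
gripper_width: 0.0508
```

```bash
python3 -c "
from h import *
cv2.imwrite('pics/wrist3.png',arm.camera('wrist')[:,:,::-1]); print([ (d['confidence'],d['centre'],ray('wrist',d['centre'],.053)) for d in arm.pinpoint('wrist','tin_b_center')])
go((.7,-.026,.043,182))"
```

```text
[]
t 5.05 p [ 0.7283 -0.0255  0.0433] rpy [ 179.9    0.  -177.9] F [-0.16 -0.26  0.25] w 0.0504 q [  7.  60. -19.  75.  23.  48.  74.]
(0.7, -0.026, 0.043, 182) [0.094, 0.002, 0.001] [0.0, 0.0, 0.0]
```

View pics/wrist3.png

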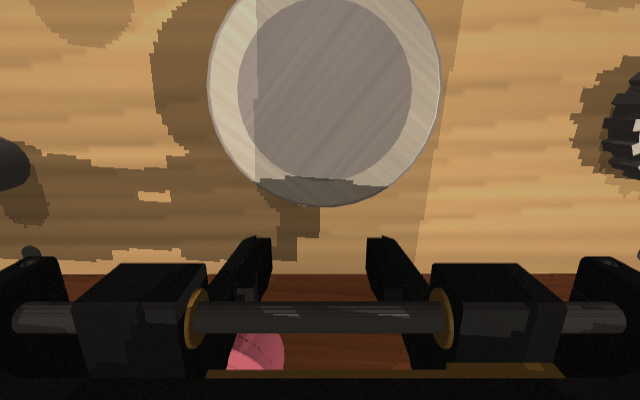

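servo_tool --series '[[[0.02,0,0],[0,0,0],110],[[0.04,0,0],[0,0,0],110],[[0.06,0,0],[0,0,0],110],[[0.08,0,0],[0,0,0],110],[[0.1,0,0],[0,0,0],110],[[0.1,0,0],[0,0,0],110],[[0.1,0,0],[0,0,0],110],[[0.1,0,0],[0,0,0],110]]'

```text
clock: 5.72
eef_pos: [0.6985, -0.0266, 0.0435]
tool_rot: [179.9, 0.1, -177.9]
force: [-0.2, 0.4, 0.1]
gripper_width: 0.0501
```

servo_tool --series '[[[0.01,0,0],[0,0,0],110],[[0.02,0,0],[0,0,0],110],[[0.03,0,0],[0,0,0],110],[[0.04,0,0],[0,0,0],110],[[0.05,0,0],[0,0,0],110],[[0.06,0,0],[0,0,0],110],[[0.07,0,0],[0,0,0],110],[[0.08,0,0],[0,0,0],110]]'

```text
clock: 6.38
eef_pos: [0.6743, -0.0276, 0.0435]
tool_rot: [179.9, 0.1, -177.9]
force: [1.9, -0.2, 0.8]
gripper_width: 0.0503
```

```bash
python3 -c "
from h import *
go((.725,-.026,.06,182))
cv2.imwrite('pics/wrist4.png',arm.camera('wrist')[:,:,::-1]); print([ (d['confidence'],d['centre'],ray('wrist',d['centre'],.053)) for d in arm.pinpoint('wrist','tin_b_center')])
go()"
```

```text
t 6.38 p [ 0.6743 -0.0276  0.0435] rpy [ 1.799e+02  1.000e-01 -1.779e+02] F [ 1.92 -0.23  0.78] w 0.0503 q [  8.  56. -19.  87.  24.  41.  71.]
(0.725, -0.026, 0.06, 182) [-0.169, -0.001, -0.055] [0.0, 0.0, 0.0]
[]
t 6.48 p [ 0.6737 -0.0276  0.0434] rpy [ 180.     0.  -177.9] F [-0.39  0.01  0.26] w 0.0498 q [  8.  56. -19.  87.  24.  41.  71.]
```

View pics/wrist4.png

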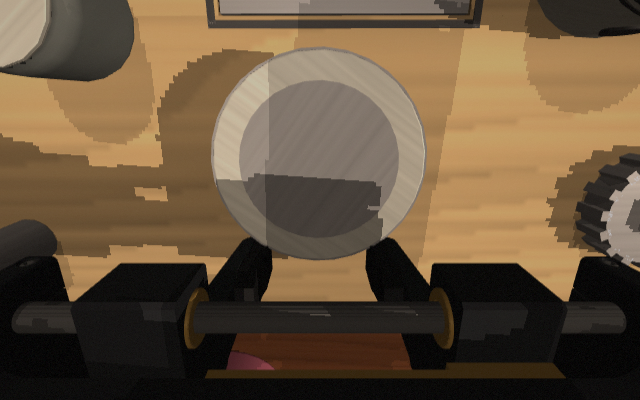

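```bash
python3 -c "
from h import *
go((.70,-.03,.1,182),(.6,-.26,.13,182),(.585,-.272,.12,182),(.585,-.272,.043,182))"
```

```text
t 6.48 p [ 0.6737 -0.0276  0.0434] rpy [ 180.     0.  -177.9] F [-0.39  0.01  0.26] w 0.0498 q [  8.  56. -19.  87.  24.  41.  71.]
(0.7, -0.03, 0.1, 182) [-0.087, -0.011, -0.189] [0.0, 0.0, 0.0]
(0.6, -0.26, 0.13, 182) [0.273, -0.765, -0.289] [0.0, 0.0, 0.0]
(0.585, -0.272, 0.12, 182) [0.325, -0.803, -0.256] [0.0, 0.0, 0.0]
(0.585, -0.272, 0.043, 182) [0.325, -0.803, 0.001] [0.0, 0.0, 0.0]
```

servo_tool --series '[[[-0.08,0,-0.05],[0,0,0],110],[[-0.12,-0.01,-0.16],[0,0,0],110],[[-0.1,-0.08,-0.26],[0,0,0],110],[[-0.04,-0.18,-0.3],[0,0,0],110],[[0.02,-0.3,-0.3],[0,0,0],110],[[0.08,-0.42,-0.3],[0,0,0],110],[[0.14,-0.54,-0.3],[0,0,0],110],[[0.2,-0.66,-0.3],[0,0,0],110]]'

```text
clock: 7.15
eef_pos: [0.6194, -0.2293, 0.1333]
tool_rot: [180.0, -0.0, -177.9]
force: [-0.1, -0.0, -0.5]
gripper_width: 0.0503
```

```bash
python3 -c "
from h import *
go((.585,-.272,.12,182),(.585,-.272,.043,182))"
```

```text
t 7.15 p [ 0.6194 -0.2293  0.1333] rpy [ 180.    -0.  -177.9] F [-0.09 -0.04 -0.47] w 0.0503 q [ 28.  49. -23.  87.  23.  49.  89.]
(0.585, -0.272, 0.12, 182) [0.12, -0.138, 0.044] [0.0, -0.0, 0.0]
(0.585, -0.272, 0.043, 182) [0.12, -0.138, 0.301] [0.0, -0.0, 0.0]
```

servo_tool --series '[[[0.06,-0.07,0.0],[0,0,0],110],[[0.12,-0.138,0.02],[0,0,0],110],[[0.12,-0.138,0.06],[0,0,0],110],[[0.12,-0.138,0.13],[0,0,0],110],[[0.12,-0.138,0.21],[0,0,0],110],[[0.12,-0.138,0.27],[0,0,0],110],[[0.12,-0.138,0.3],[0,0,0],110],[[0.12,-0.138,0.3],[0,0,0],110]]'

```text
clock: 7.82
eef_pos: [0.5832, -0.2709, 0.0409]
tool_rot: [179.9, -0.3, -177.9]
force: [0.3, -0.7, -1.0]
gripper_width: 0.0496
```

```bash
python3 -c "
from h import *
cv2.imwrite('pics/wrist5.png',arm.camera('wrist')[:,:,::-1]); print([ (d['confidence'],d['centre'],ray('wrist',d['centre'],.053)) for d in arm.pinpoint('wrist','tin_b_center')])
go((.7,-.026,.043,182))"
```

```text
[(0.7, [318.0, 90.8], array([ 0.50227398, -0.27394115,  0.053     ]))]
t 7.92 p [ 0.5853 -0.2717  0.0436] rpy [ 180.    -0.  -177.9] F [ 0.62 -0.37  1.53] w 0.0503 q [ 31.  55. -20.  92.  27.  38.  90.]
(0.7, -0.026, 0.043, 182) [-0.412, 0.804, 0.002] [0.0, -0.0, 0.001]
```

View pics/wrist5.png

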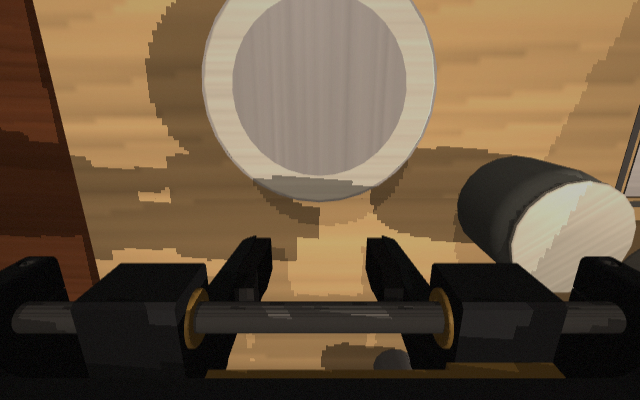

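servo_tool --series '[[[0.02,0,0],[0,0,0],110],[[0.04,0,0],[0,0,0],110],[[0.06,0,0],[0,0,0],110],[[0.08,0,0],[0,0,0],110],[[0.1,0,0],[0,0,0],110],[[0.1,0,0],[0,0,0],110],[[0.1,0,0],[0,0,0],110],[[0.1,0,0],[0,0,0],110]]'

```text
clock: 8.58
eef_pos: [0.5556, -0.2728, 0.0438]
tool_rot: [180.0, 0.0, -177.9]
force: [-0.1, -0.4, 0.2]
gripper_width: 0.0503
```

servo_tool --series '[[[0.01,0,0],[0,0,0],110],[[0.02,0,0],[0,0,0],110],[[0.03,0,0],[0,0,0],110],[[0.04,0,0],[0,0,0],110],[[0.05,0,0],[0,0,0],110],[[0.06,0,0],[0,0,0],110],[[0.07,0,0],[0,0,0],110],[[0.08,0,0],[0,0,0],110]]'

```text
clock: 9.25
eef_pos: [0.5318, -0.2737, 0.0439]
tool_rot: [180.0, 0.1, -177.9]
force: [3.2, 0.4, -1.6]
gripper_width: 0.0505
```

```bash
python3 -c "
from h import *
go((.725,-.026,.06,182))
cv2.imwrite('pics/wrist6.png',arm.camera('wrist')[:,:,::-1]); print([ (d['confidence'],d['centre'],ray('wrist',d['centre'],.053)) for d in arm.pinpoint('wrist','tin_b_center')])
go()"
```

```text
t 9.25 p [ 0.5318 -0.2737  0.0439] rpy [ 1.800e+02  1.000e-01 -1.779e+02] F [ 3.21  0.36 -1.58] w 0.0505 q [ 33.  52. -19. 101.  29.  32.  89.]
(0.725, -0.026, 0.06, 182) [-0.674, 0.801, -0.053] [0.0, 0.0, 0.001]
[(0.83, [316.7, 155.7], array([ 0.48014825, -0.27561468,  0.053     ]))]
t 9.35 p [ 0.5308 -0.2738  0.0438] rpy [ 180.    -0.  -177.9] F [ 1.6  0.3 -0.6] w 0.0501 q [ 33.  52. -19. 101.  29.  32.  89.]
```

View pics/wrist6.png

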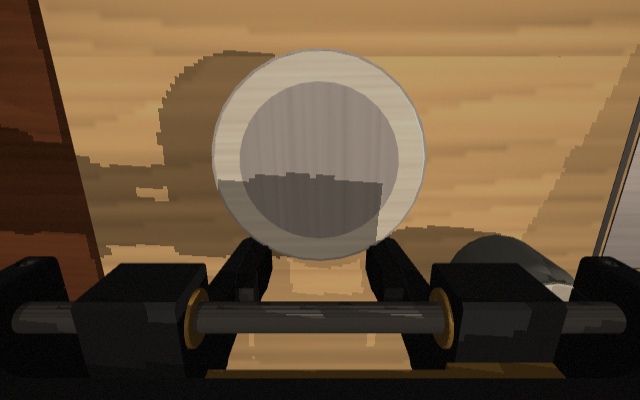

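servo_tool --series '[[[0.004,0,0],[0,0,0],110],[[0.008,0,0],[0,0,0],110],[[0.012,0,0],[0,0,0],110],[[0.016,0,0],[0,0,0],110],[[0.02,0,0],[0,0,0],110],[[0.024,0,0],[0,0,0],110],[[0.028,0,0],[0,0,0],110],[[0.032,0,0],[0,0,0],110]]'

```text
clock: 10.02
eef_pos: [0.5212, -0.2742, 0.0439]
tool_rot: [180.0, -0.0, -177.9]
force: [4.8, -0.0, -0.9]
gripper_width: 0.05
```

servo_tool --series '[[[0.004,0,0],[0,0,0],110],[[0.008,0,0],[0,0,0],110],[[0.012,0,0],[0,0,0],110],[[0.016,0,0],[0,0,0],110],[[0.02,0,0],[0,0,0],110],[[0.024,0,0],[0,0,0],110],[[0.028,0,0],[0,0,0],110],[[0.032,0,0],[0,0,0],110]]'

```text
clock: 10.68
eef_pos: [0.5115, -0.2746, 0.0438]
tool_rot: [180.0, -0.0, -177.9]
force: [3.9, 0.1, -0.5]
gripper_width: 0.0501
```

```bash
python3 -c "
from h import *
go((.53,-.28,.1,182),(.5,-.33,.13,272),(.461,-.35,.12,272),(.461,-.35,.043,272))"
```

```text
t 10.68 p [ 0.5115 -0.2746  0.0438] rpy [ 180.    -0.  -177.9] F [ 3.87  0.11 -0.5 ] w 0.0501 q [ 34.  51. -18. 104.  29.  29.  88.]
(0.53, -0.28, 0.1, 182) [-0.061, -0.02, -0.187] [0.0, -0.0, 0.0]
(0.5, -0.33, 0.13, 272) [0.045, -0.183, -0.287] [0.0, -0.0, -0.5]
(0.461, -0.35, 0.12, 272) [0.178, -0.245, -0.254] [0.0, -0.0, -0.5]
(0.461, -0.35, 0.043, 272) [0.177, -0.245, 0.003] [0.0, -0.0, -0.5]
```

servo_tool --series '[[[-0.06,0,-0.02],[0,0,0],110],[[-0.08,-0.01,-0.12],[0,0,0],110],[[-0.06,-0.03,-0.22],[0,0,-0.03],110],[[-0.03,-0.06,-0.28],[0,0,-0.07],110],[[0.0,-0.1,-0.28],[0,0,-0.11],110],[[0.04,-0.14,-0.28],[0,0,-0.15],110],[[0.09,-0.18,-0.28],[0,0,-0.19],110],[[0.14,-0.22,-0.28],[0,0,-0.23],110]]'

```text
clock: 11.35
eef_pos: [0.4684, -0.3427, 0.1272]
tool_rot: [179.7, -0.2, -136.4]
force: [0.0, 0.1, -0.2]
gripper_width: 0.0499
```

```bash
python3 -c "
from h import *
go((.461,-.355,.12,272),(.461,-.355,.043,272))
cv2.imwrite('pics/top7.png',cv2.resize(arm.camera('top')[115:285,215:515,::-1],None,fx=2.6,fy=2.6))"
```

```text
t 11.35 p [ 0.4684 -0.3427  0.1272] rpy [ 179.7   -0.2 -136.4] F [ 0.05  0.12 -0.21] w 0.0499 q [ 51.  47. -35. 101.  37.  45. 131.]
(0.461, -0.355, 0.12, 272) [0.046, -0.013, 0.024] [0.002, -0.001, -0.269]
(0.461, -0.355, 0.043, 272) [0.045, -0.014, 0.281] [0.002, -0.001, -0.269]
```

View pics/top7.png

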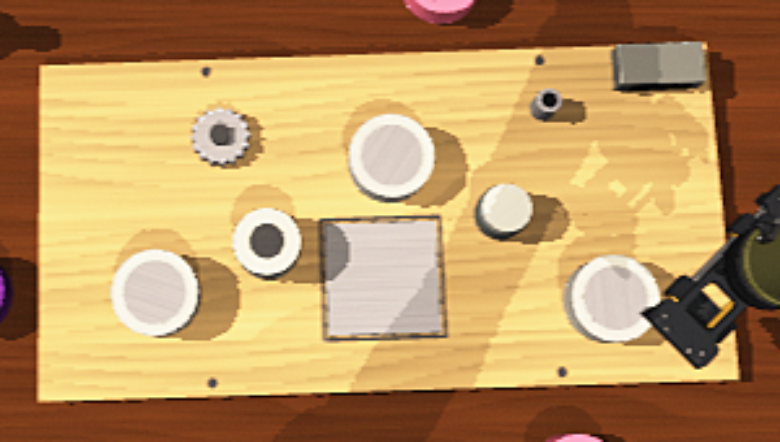

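servo_tool --series '[[[0.01,0,0],[0,0,0.04],110],[[0.02,0,0],[0,0,0.08],110],[[0.03,0,0],[0,0,0.12],110],[[0.04,-0.01,0],[0,0,0.16],110],[[0.046,-0.013,0],[0,0,0.2],110],[[0.046,-0.013,0],[0,0,0.24],110],[[0.046,-0.013,0],[0,0,0.28],110],[[0.046,-0.013,0],[0,0,0.32],110]]'

```text
clock: 12.07
eef_pos: [0.454, -0.3588, 0.1258]
tool_rot: [-179.7, -0.9, 165.8]
force: [0.0, 0.2, -0.4]
gripper_width: 0.0501
```

servo_tool --series '[[[0,0,0],[0,0,0.04],110],[[0,0,0],[0,0,0.08],110],[[0,0,0],[0,0,0.12],110],[[0,0,0],[0,0,0.16],110],[[0,0,0],[0,0,0.2],110],[[0,0,0],[0,0,0.24],110],[[0,0,0],[0,0,0.28],110],[[0,0,0],[0,0,0.32],110]]'

```text
clock: 12.73
eef_pos: [0.4518, -0.3579, 0.1252]
tool_rot: [-178.9, -0.4, 108.5]
force: [0.3, -0.5, -0.1]
gripper_width: 0.0499
```

```bash
python3 -c "
from h import *
go((.461,-.355,.12,92),(.461,-.355,.043,92))"
```

```text
t 12.73 p [ 0.4518 -0.3579  0.1252] rpy [-178.9   -0.4  108.5] F [ 0.29 -0.53 -0.12] w 0.0499 q [ 35.  43.  -3. 102.   4.  36.  48.]
(0.461, -0.355, 0.12, 92) [-0.001, 0.032, 0.017] [-0.006, -0.002, 0.092]
(0.461, -0.355, 0.043, 92) [-0.003, 0.037, 0.273] [-0.006, -0.002, 0.092]
```

servo_tool --series '[[[0,0,0],[-0.006,-0.002,0.04],110],[[0,0,0.02],[-0.006,-0.002,0.08],110],[[0,0,0.06],[-0.006,-0.002,0.12],110],[[0,0.002,0.13],[-0.006,-0.002,0.136],110],[[0,0.003,0.2],[-0.006,-0.002,0.136],110],[[0,0.004,0.25],[-0.006,-0.002,0.136],110],[[0,0.005,0.273],[-0.006,-0.002,0.136],110],[[0,0.005,0.273],[-0.006,-0.002,0.136],110]]'

```text
clock: 13.4
eef_pos: [0.4494, -0.356, 0.0417]
tool_rot: [-179.7, 0.0, 83.9]
force: [-0.8, -0.1, -0.9]
gripper_width: 0.0499
```

```bash
python3 -c "
from h import *
cv2.imwrite('pics/wrist8.png',arm.camera('wrist')[:,:,::-1]); print([ (d['confidence'],d['centre'],ray('wrist',d['centre'],.053)) for d in arm.pinpoint('wrist','tin_b_center')])
go()"
```

```text
[(0.62, [325.0, 92.5], array([ 0.46149607, -0.2760261 ,  0.053     ]))]
t 13.5 p [ 0.4511 -0.3572  0.0436] rpy [-179.9    0.2   84. ] F [ 0.44 -0.13  0.64] w 0.0499 q [ 32.  50.   3. 106.  -4.  24.  32.]
```

View pics/wrist8.png

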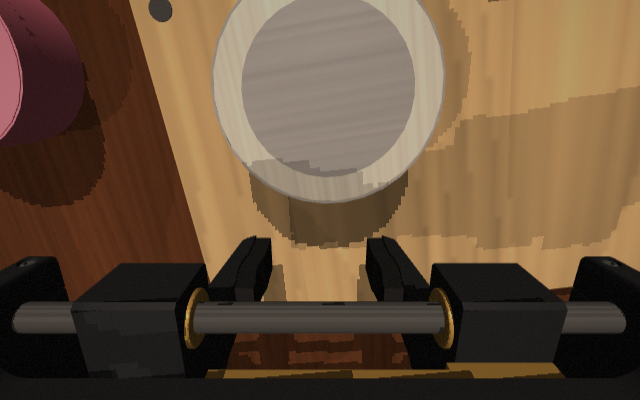

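```bash
python3 -c "
from h import *
go((.456,-.32,.043,84),(.456,-.26,.043,84),(.456,-.205,.043,84))"
```

```text
t 13.5 p [ 0.4511 -0.3572  0.0436] rpy [-179.9    0.2   84. ] F [ 0.44 -0.13  0.64] w 0.0499 q [ 32.  50.   3. 106.  -4.  24.  32.]
(0.456, -0.32, 0.043, 84) [0.125, 0.003, 0.002] [-0.001, 0.001, -0.0]
(0.456, -0.26, 0.043, 84) [0.324, -0.018, 0.001] [-0.001, 0.001, -0.0]
(0.456, -0.205, 0.043, 84) [0.506, -0.037, 0.001] [-0.001, 0.001, -0.0]
```

servo_tool --series '[[[0.04,0.002,0.002],[0,0,0],110],[[0.08,0.002,0.002],[0,0,0],110],[[0.11,0.002,0.002],[0,0,0],110],[[0.14,0.0,0.002],[0,0,0],110],[[0.18,-0.003,0.002],[0,0,0],110],[[0.22,-0.007,0.002],[0,0,0],110],[[0.26,-0.011,0.002],[0,0,0],110],[[0.3,-0.015,0.002],[0,0,0],110]]'

```text
clock: 14.17
eef_pos: [0.4567, -0.2678, 0.0435]
tool_rot: [180.0, 0.3, 83.9]
force: [0.0, -5.0, 2.6]
gripper_width: 0.0501
```

```bash
python3 -c "
from h import *
go((.456,-.205,.043,84))
cv2.imwrite('pics/wrist9.png',arm.camera('wrist')[:,:,::-1]); print([ (d['confidence'],d['centre'],ray('wrist',d['centre'],.053)) for d in arm.pinpoint('wrist','tin_b_center')])
go((.456,-.205,.043,84))"
```

```text
t 14.17 p [ 0.4567 -0.2678  0.0435] rpy [180.    0.3  83.9] F [ 0.03 -5.03  2.63] w 0.0501 q [ 23.  49.   3. 114.  -7.  18.  26.]
(0.456, -0.205, 0.043, 84) [0.208, -0.024, 0.001] [0.0, 0.002, -0.001]
[(0.7, [316.8, 154.7], array([ 0.45939163, -0.21295157,  0.053     ]))]
t 14.27 p [ 0.4564 -0.2639  0.043 ] rpy [-179.9    0.    84.2] F [ 0.84  0.32 -0.11] w 0.0501 q [ 23.  49.   3. 114.  -7.  18.  26.]
(0.456, -0.205, 0.043, 84) [0.195, -0.021, -0.0] [-0.001, 0.0, 0.001]
```

View pics/wrist9.png

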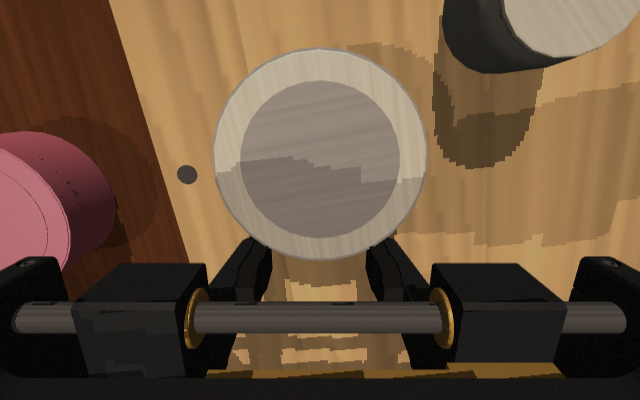

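servo_tool --series '[[[0.03,-0.003,0],[0,0,0],110],[[0.06,-0.006,0],[0,0,0],110],[[0.09,-0.01,0],[0,0,0],110],[[0.12,-0.013,0],[0,0,0],110],[[0.15,-0.016,0],[0,0,0],110],[[0.175,-0.019,0],[0,0,0],110],[[0.195,-0.021,0],[0,0,0],110],[[0.21,-0.02,0],[0,0,0],110]]'

```text
clock: 14.93
eef_pos: [0.4564, -0.1998, 0.043]
tool_rot: [-179.8, 0.0, 84.2]
force: [-0.3, -4.6, 0.8]
gripper_width: 0.0502
```

```bash
python3 -c "
from h import *
o=arm.get_obs()
go((.463,-.165,.043,76),(.472,-.125,.043,76),(.484,-.072,.043,76))"
```

```text
t 14.93 p [ 0.4564 -0.1998  0.043 ] rpy [-179.8    0.    84.2] F [-0.33 -4.61  0.82] w 0.0502 q [ 16.  48.   3. 119. -10.  14.  22.]
(0.463, -0.165, 0.043, 76) [0.118, 0.01, -0.0] [-0.001, 0.0, 0.045]
(0.472, -0.125, 0.043, 76) [0.253, 0.026, -0.0] [-0.001, 0.0, 0.045]
(0.484, -0.072, 0.043, 76) [0.433, 0.048, -0.0] [-0.001, 0.0, 0.045]
```

servo_tool --series '[[[0.03,0.002,0],[0,0,0],110],[[0.06,0.005,0],[0,0,0],110],[[0.09,0.008,0],[0,0,0],110],[[0.12,0.011,0],[0,0,0],110],[[0.15,0.014,0],[0,0,0],110],[[0.18,0.018,0],[0,0,0],110],[[0.21,0.022,0],[0,0,0],110],[[0.24,0.026,0],[0,0,0],110]]'

```text
clock: 15.6
eef_pos: [0.4712, -0.1287, 0.0432]
tool_rot: [-179.8, 0.1, 84.2]
force: [-1.9, -5.9, 5.2]
gripper_width: 0.0502
```

```bash
python3 -c "
from h import *
o=arm.get_obs()
cv2.imwrite('pics/wrist10.png',arm.camera('wrist')[:,:,::-1]); print([ (d['confidence'],d['centre'],ray('wrist',d['centre'],.053)) for d in arm.pinpoint('wrist','tin_b_center')])
go((.472,-.125,.043,84),(.484,-.072,.043,84))"
```

```text
[(0.7, [318.5, 156.1], array([ 0.47547572, -0.07608266,  0.053     ]))]
t 15.7 p [ 0.4718 -0.1262  0.0429] rpy [-1.798e+02 -1.000e-01  8.440e+01] F [ 0.88 -0.86 -0.09] w 0.0502 q [  7.  48.   4. 120. -13.  13.  17.]
(0.472, -0.125, 0.043, 84) [0.004, 0.0, -0.0] [-0.001, -0.0, 0.002]
(0.484, -0.072, 0.043, 84) [0.184, 0.023, -0.0] [-0.001, -0.0, 0.002]
```

View pics/wrist10.png

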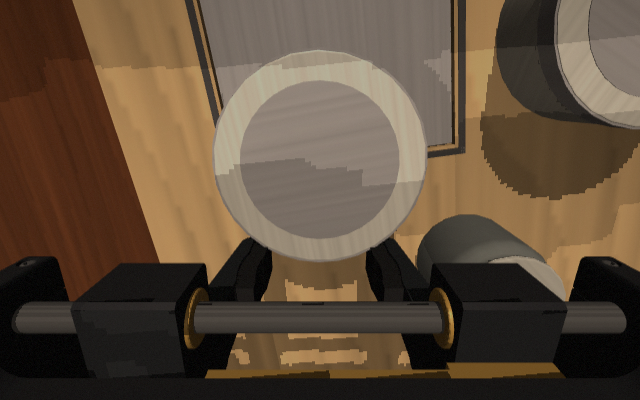

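servo_tool --series '[[[0.02,0.003,0],[0,0,0],110],[[0.045,0.006,0],[0,0,0],110],[[0.07,0.009,0],[0,0,0],110],[[0.095,0.012,0],[0,0,0],110],[[0.12,0.015,0],[0,0,0],110],[[0.14,0.018,0],[0,0,0],110],[[0.16,0.02,0],[0,0,0],110],[[0.17,0.022,0],[0,0,0],110]]'

```text
clock: 16.37
eef_pos: [0.4834, -0.075, 0.0429]
tool_rot: [-179.8, -0.1, 84.4]
force: [-0.9, -3.8, -1.6]
gripper_width: 0.05
```

```bash
python3 -c "
from h import *
o=arm.get_obs()
cv2.imwrite('pics/wrist11.png',arm.camera('wrist')[:,:,::-1]); print([ (d['confidence'],d['centre'],ray('wrist',d['centre'],.05)) for d in arm.pinpoint('wrist','tin_b_center')])
go((.484,-.072,.043,84))
cv2.imwrite('pics/scene11.png',cv2.resize(arm.camera('scene')[120:350,105:470,::-1],None,fx=2.15,fy=2.15))"
```

```text
[(0.62, [316.6, 156.0], array([ 0.48600144, -0.02518525,  0.05      ]))]
t 16.47 p [ 0.4835 -0.075   0.043 ] rpy [-1.798e+02 -1.000e-01  8.440e+01] F [-0.3  -0.25  0.02] w 0.0498 q [  1.  48.   4. 120. -15.  13.  13.]
(0.484, -0.072, 0.043, 84) [0.01, 0.001, -0.0] [-0.001, -0.001, 0.002]
```

View pics/wrist11.png

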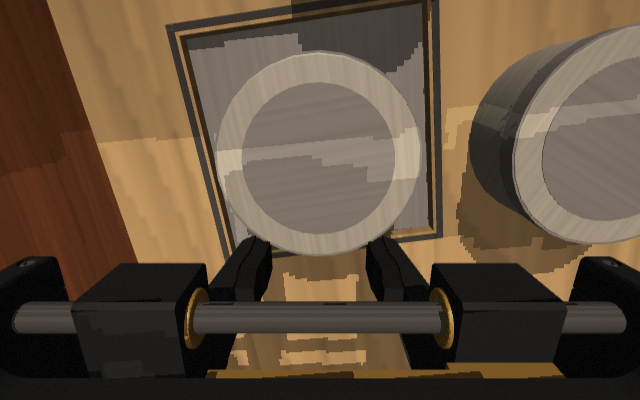

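View pics/scene11.png

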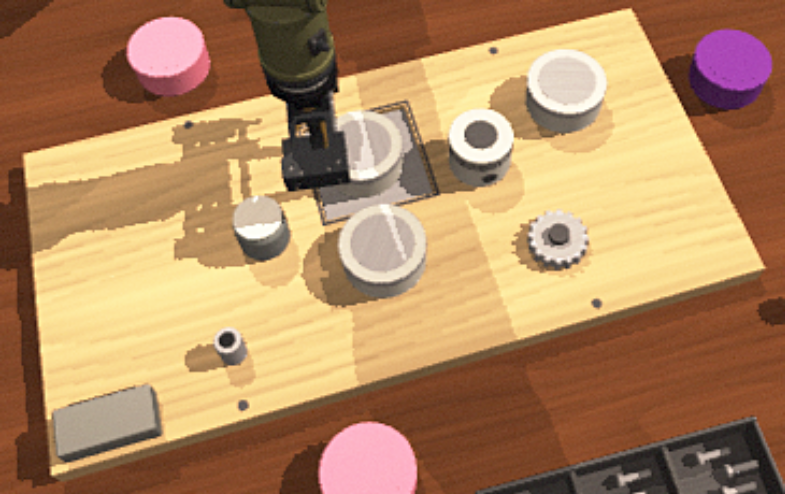

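servo_tool --series '[[[0.005,0.001,0],[0,0,0],110],[[0.01,0.002,0],[0,0,0],110],[[0.015,0.003,0],[0,0,0],110],[[0.02,0.004,0],[0,0,0],110],[[0.024,0.005,0],[0,0,0],110],[[0.027,0.006,0],[0,0,0],110],[[0.027,0.006,0],[0,0,0],110],[[0.027,0.006,0],[0,0,0],110]]'

```text
clock: 17.18
eef_pos: [0.4862, -0.0672, 0.043]
tool_rot: [-179.8, -0.1, 84.4]
force: [-0.9, -4.1, -0.4]
gripper_width: 0.0499
```

servo_tool --series '[[[-0.03,0,0],[0,0,0],110],[[-0.07,0,0],[0,0,0],110],[[-0.12,0,-0.05],[0,0,0],110],[[-0.18,0,-0.15],[0,0,0],110],[[-0.22,0,-0.26],[0,0,0],110],[[-0.26,0,-0.38],[0,0,0],110],[[-0.34,0,-0.45],[0,0,0],110],[[-0.42,0,-0.5],[0,0,0],110]]'

```text
clock: 17.85
eef_pos: [0.4761, -0.1933, 0.1956]
tool_rot: [180.0, -0.2, 84.6]
force: [-0.3, -0.3, 0.0]
gripper_width: 0.0498
```

```bash
python3 -c "
from h import *
cv2.imwrite('pics/top12.png',cv2.resize(arm.camera('top')[115:285,215:515,::-1],None,fx=2.6,fy=2.6,interpolation=cv2.INTER_CUBIC))
cv2.imwrite('pics/scene12.png',cv2.resize(arm.camera('scene')[120:350,105:470,::-1],None,fx=2.15,fy=2.15,interpolation=cv2.INTER_CUBIC))
cv2.imwrite('pics/wrist12.png',arm.camera('wrist')[:,:,::-1])
go()"
```

```text
t 18.0 p [ 0.4753 -0.1951  0.1941] rpy [ 1.80e+02 -1.00e-01  8.43e+01] F [-0.22  0.51 -0.82] w 0.0505 q [ 11.  33.   9. 111.  -9.  37.  21.]
```

View pics/top12.png

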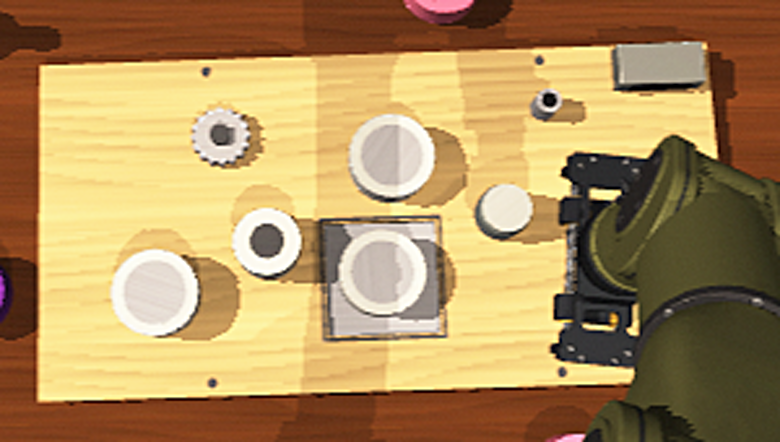

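View pics/scene12.png

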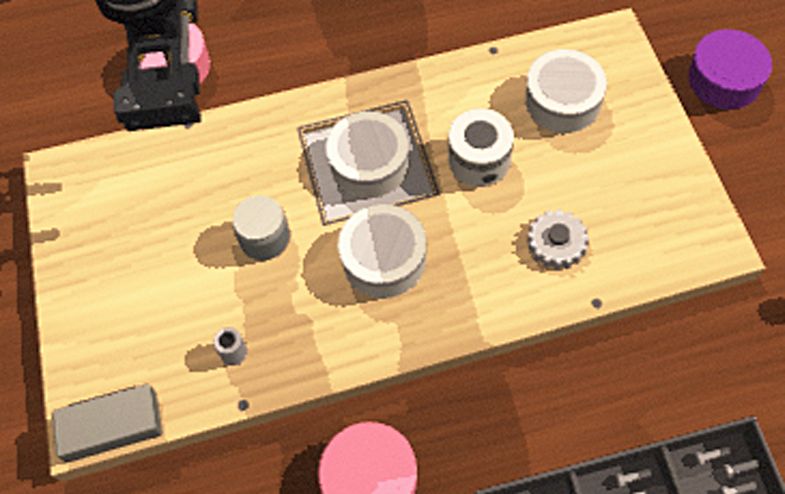

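View pics/wrist12.png

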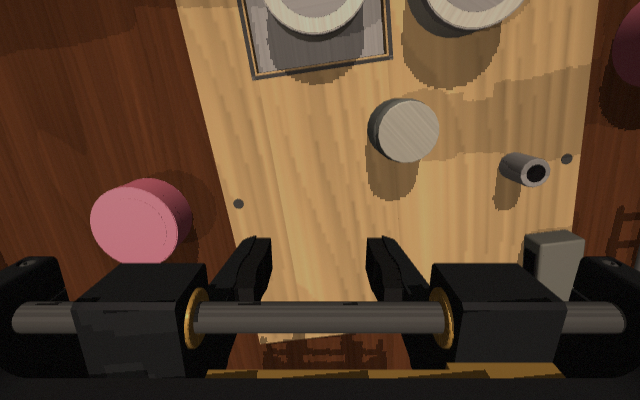

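```bash
python3 -c "
from h import *
for n,t,s in(('full',(382,272),(368,140)),('M',(391,156),(382,245)),('L',(155,292),(566,83))):
    z=.069 if n=='full' else .076
    print(n,ray('top',np.array(t)/2.6+[215,115],z).round(4),ray('scene',np.array(s)/2.15+[105,120],z).round(4))
print([(d['confidence'],ray('top',d['centre'],.046)) for d in arm.pinpoint('top','tin_a_center')])
"
```

```text
full [ 0.4895 -0.02    0.069 ] [ 0.4857 -0.0153  0.069 ]
M [ 0.6215 -0.0309  0.076 ] [ 0.6277 -0.0297  0.076 ]
L [0.4651 0.2347 0.076 ] [0.4708 0.2353 0.076 ]
[(0.89, array([0.46650756, 0.45412589, 0.046     ])), (0.82, array([0.47559801, 0.22938661, 0.046     ]))]
```

```bash
python3 -c "
from plant import arm
print(arm.hand_in())"
```

```text
the job is handed in; nothing more can be done
None
```

I found the full tin by feel, slid it onto the scale pan without lifting it, and handed the job in at about 18 s of the 72 s limit. No verdict was reported.

**Which tin was full:** I pushed each tin about 20–28 mm towards the robot with part-open fingers. The side forces were about 1.4 N for the left tin, 1.9 N for the middle one and 3.2, 4.8 and 3.9 N for the right one. With force noise of about 1 N, the first reading on the right tin alone was not decisive, so I pushed it twice more, and those readings settled it as the full one.

**The slide:** I pushed the right tin past the can on the robot's side and onto the pan.

**Last checks:**

| Check | What the pictures showed | Limit |
|---|---|---|
| Full tin from pan centre | about 2 mm (top camera) to 7 mm (scene camera) | 26 mm |
| Pan sunk (judged only from the pictures, not measured) | about 7 mm | more than 4.5 mm |
| Left tin from its start | about 24–28 mm | 50 mm |
| Middle tin from its start | about 22 mm | 50 mm |

The full tin looks upright and wholly inside the pan opening. The piston, can, gear and socket show no movement in the pictures. The robot is clear, with the tool about 19 cm up and away from everything.

**What disagreed or went wrong:**
- The two fixed cameras differ by 4–9 mm on most positions.
- The trained networks missed the middle tin in the wrist view and also reported the purple look-alike as a tin, so I checked positions by eye.
- I first turned the wrist the wrong way. I saw it before the joint reached its limit and turned back, with no contact.

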